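# Seat a mould insert in the welding plate's corner and swing the gas nozzle over it

### The arm

A 6-joint arm with a two-finger parallel gripper is mounted at the origin on the work surface. World frame = base frame: x ahead of the robot, y to its left, z up, the work surface at z = 0. Lengths are in mm, angles in rad, forces in N, time in s.
With the tool pointing down it reaches from about 275 to 825 mm from the base axis. Payload 4.9 kg.
Tool frame: the origin (TCP) lies between the finger pads; the fingertips stand 22 mm ahead of it and the grasp point (between the pads) lies 3 mm ahead of it (ctrl.finger_overhang is the distance from the TCP to the fingertips, in mm); z points along the fingers, y is the direction in which the jaws open and shut (so a half turn about z gives the same grasp; the last joint's range is limited). The gripper opens to 85 mm and grips with 20 to 120 N. Pads are 22 mm wide; open, the fingers measure 114 mm over their backs; the gripper's body (76 mm by 85 mm) begins 54 mm behind the grasp point. The pads swing forward as they close: fully open they stand 13 mm farther back than shut.
Start: joints at [-1.471, 0.326, -0.193, 1.052, 0, 1.437], TCP at [127.433, -535.051, 253.281] pointing down, gripper open.
Joint ranges: [-2.65, 2.65], [-0.97, 1.79], [-1.3, 1.35], [-1.93, 2.1], [-1.47, 1.37], [-3.14, 3.14]. Speed limits (rad/s): [2.57, 2.57, 3.14, 3.14, 3.14, 3.14].

### API

Orientations are given as a rotation vector (axis times angle).
In Python, from bench import ctrl gives the robot as it stands.
- The arm moves only by the tool drive_tool, never from a script. Its argument "rows" is a list of rows, each an object of numbers: "claw": the opening, from 0 (shut) to 1 (fully open); "dx", "dy", "dz": the shift along the tool's x, y, z in mm; "spin": the turn about the tool's z in degrees. In form: [{"claw": .., "dx": .., "dy": .., "dz": .., "spin": ..}, ...]. A call has 1 to 8 rows; each row is the pose to reach, as a shift and turn from the pose measured when the call began, along the tool's axes at that moment; what a row does not reach only later rows make up. A row lasts 1/12 s, in which the tool goes at most 41.7 mm and 7.16 degrees, less where a joint would pass 70% of its speed; a pose out of reach is approached as far as the arm can. A call with a gripper value outside its range is refused whole. The fingers move at their own pace and stop on an object; "squeeze" is the grip in N (left out, the last holds). Time passes only in rows, so rows that repeat a pose let the fingers close. It gives the time, the measured TCP pose, the force and the opening at its end, in the units of the state.
- ctrl.state(): the state, without advancing time (a new reading comes with each control period).
- ctrl.snapshot(name): name is "scene" or "top" or "wrist"; returns a dict with "frame" (400x640x3 uint8, red, green, blue), "K" (3x3 intrinsics, pixels), "T" (4x4, takes a point from camera to world coordinates). Camera axes: x right, y down, z forward; pixel columns grow to the right and rows downward; lengths in mm; the calibration is good to about 2 mm. The wrist camera is an equidistant fisheye: a pixel r from the principal point sees the ray r / f radians off the axis. A picture is of the moment at which its call begins. There is no depth.
- ctrl.finish_job(): hands the job in, once; it reports no verdict.
Trained networks look in the newest picture that a camera, given by its name, has taken for a name from the list of things; names that differ only in an ending like _2 or _b are one class to them, and where a whole thing is asked for, a point or a joint stands for the part that bears it (a point fixed in the world has none). Each returns a list of dicts, best first, with "score" (0 to 1); they miss things now and then, are a little off and sometimes report something else, mostly with a low value. They report only what shows in the picture. A call takes as long as a camera call. They do not tell look-alikes from the thing itself.
- ctrl.boxes_of(camera, query): "box" ([left, top, width, height] in pixels, round what is visible of it).
- ctrl.cut_out(camera, query): "mask" (400x640 bool, what is visible of it) and "box" ([left, top, width, height] in pixels, round what is visible of it).
- ctrl.pinpoint(camera, query): "at" ([column, row] in pixels: a listed point, or the origin of a listed thing).
The state is a dict: "t": time; "q": joint angles; "joint_vel": joint speeds; "effort": joint torques, N m; "tcp_pos": TCP position; "eef_rot": TCP orientation; "wrist_force": force on the tool from outside, world axes, zero at the start; "wrist_torque": the same for the moment, N m; "gripper_width": opening from 0.0 (shut) to 1.0 (fully open).
Only numpy, scipy, OpenCV 4.12 (cv2) and the standard library are available. Lean on these libraries where they do the work, as an engineer would, in place of code of your own. Each camera call takes 0.05 s, during which the arm holds its last target.

### The job

Push the rectangular steel mould insert along the positioning plate with the fingertips until it sits snug and square in the corner, against both the back fence and the side fence; do not lift or tip it. Then push the gas nozzle's arm round, until it is fully home on its end stop over the insert. Leave everything else standing where it is.

Things in the scene. Friction and masses are not known exactly. Their poses are not given: they have to be found in the camera images.
- plate: fixed dark steel positioning plate, 220 mm (its x) by 310 mm (its y), 10 thick; origin at the centre of its underside, on the bench; x points away from the robot (turned up to 0.2 rad), y to the left. Two steel fences stand on it and make a corner at its far left (see point corner)
- corner (a point): inner corner where the fences meet, at the plate's top, at plate (55, 75, 10) mm. Fences are 15 thick and rise 18 above the plate. The back fence's inner face is at plate x = 55 (runs y = -140 to 90), the side fence's at plate y = 75 (runs x = -40 to 55). Seated there, the insert's origin is at plate (30, 35, 10) mm
- insert: mould insert: loose steel block, about 0.75 kg, 50 (its x) by 80 (its y) by 22 mm high, with a raised core 24 x 50, 8 high, on its top; origin at the centre of its underside, z up. Starts on the plate's top, nearer the robot and further right than the corner, turned up to 0.4 rad from the plate's axes; its 80 mm side belongs along the back fence, its 50 mm side along the side fence
- nozzle_arm (a joint): angle (rad) of the gas nozzle's arm: 0 = swung away, pointing along the plate's -x, outside the side fence; grows anticlockwise seen from above; at 1.571, its end stop, it points along the plate's -y with the nozzle over the seated insert's middle. Starts between 0 and 0.45. Moves stiffly (about 1 N at the nozzle), stays where left
- pivot (a point): on the axis of the upright post on which the arm turns, at the arm's mid-height: plate (30, 135, 72) mm, left of the side fence. Post base 32 mm diameter, hub 24; the top is 88 mm above the bench. The arm is a level steel tube of 12 mm diameter, its axis 72 mm above the bench
- nozzle_tip (a point): mouth of the gas nozzle: lower end of a brass cone (16 mm diameter at the top) at the arm's end, 100 mm from the post's axis and 50 mm above the bench; the cone's top is 84 mm above the bench
- collar: bystander: steel ring, 30 mm outside diameter, 18 high, lying flat on the plate's top, front left; origin at centre of underside
- electrode: bystander: copper cylinder, 18 mm diameter, 40 tall, standing on the plate behind the back fence; origin at centre of underside
- die: bystander: round stepped steel die, 56 mm diameter, 36 tall, on the bench to the right of the plate; origin at centre of underside
- jar: bystander: small closed jar, 52 mm diameter, 60 tall, on the bench at the right; origin at centre of underside
- pen: bystander: pen lying on the bench at the left, 125 mm long, 12 high; origin near its middle on the underside, its x axis along the pen
- wrench: bystander: wrench lying on the bench at the right, 140 mm long; origin on the underside, its x axis along the tool
- cup: bystander: open metal cup, 68 mm diameter, 70 tall, on the bench at the left; origin at centre of underside
There are look-alikes about, which are no part of the job. Leave any green, purple or red look-alike of the insert alone.

How it is judged:
By the outcome, as a careful person would: the job done as asked, in the order asked, and still so for the second after the job is handed in, with the robot touching nothing.
It also fails if it takes over 64 s, if anything falls off the work surface, if the arm or the gripper's body presses on something with over 40 N, if the wrist force passes 120 N, or if a joint passes its speed limit or range.

## Working session

There is one attempt and no reset: what is moved stays moved. The work goes in short steps, Python scripts to look and compute and a tool call to move; the robot and the scene stay as the last step left them, time stands still between calls to the robot, and variables do not carry over. Pictures are saved under pics/ and viewed, and the job is handed in when it is done.

Besides the shell and the picture viewer there is one more tool, called after "Call:" as name(argument=value, ...) on one line, values as JSON. drive_tool: Moves the arm, as the interface text tells. Its arguments: {"type":"object","properties":{"rows":{"type":"array","items":{"type":"object","properties":{"claw":{"type":"number"},"dx":{"type":"number"},"dy":{"type":"number"},"dz":{"type":"number"},"spin":{"type":"number"}}}},"squeeze":{"type":"number"}},"required":["rows"]}

```bash
mkdir -p pics; ls
python3 - <<'E'
from bench import ctrl
import cv2
s=ctrl.state();print(s)
for n in("scene","top","wrist"):
    r=ctrl.snapshot(n);cv2.imwrite(f"pics/{n}0.png",r["frame"][:,:,::-1]);print(n,r["K"].round(1).tolist(),r["T"].round(3).tolist())
E
```

```text
pics
{'t': 0.0, 'q': array([-1.47121927e+00,  3.26991102e-01, -1.93559455e-01,  1.05198232e+00,
        4.60960167e-06,  1.43659094e+00]), 'joint_vel': array([-1.34641313e-03,  3.22422888e-04,  1.02189694e-03, -5.09262571e-04,
        3.79927552e-05, -9.03498333e-04]), 'effort': array([-8.08642471e-04, -4.43400264e+01,  2.62442386e+01,  1.54219876e-02,
       -1.95141415e-04,  4.92432804e-06]), 'tcp_pos': array([ 127.36905994, -534.50795298,  252.48534815]), 'eef_rot': array([-3.11843005e+00, -3.66186424e-01, -5.44363452e-05]), 'wrist_force': array([0.01787827, 0.07587772, 0.16522657]), 'wrist_torque': array([0.01781918, 0.02941487, 0.00986481]), 'gripper_width': 0.999545831154281}
scene [[405.2, 0.0, 323.9], [0.0, 405.2, 202.6], [0.0, 0.0, 1.0]] [[-0.248, 0.766, -0.593, 1171.045], [0.968, 0.185, -0.167, 171.976], [-0.019, -0.616, -0.787, 895.604], [0.0, 0.0, 0.0, 1.0]]
top [[492.4, 0.0, 317.4], [0.0, 492.4, 196.7], [0.0, 0.0, 1.0]] [[0.019, -0.999, 0.046, 446.758], [-1.0, -0.019, 0.003, -28.977], [-0.002, -0.046, -0.999, 1705.192], [0.0, 0.0, 0.0, 1.0]]
wrist [[309.7, 0.0, 315.1], [0.0, 309.7, 194.2], [0.0, 0.0, 1.0]] [[0.232, -0.928, -0.291, 201.403], [-0.973, -0.222, -0.067, -516.651], [-0.002, 0.299, -0.954, 373.729], [0.0, 0.0, 0.0, 1.0]]
```

View pics/scene0.png

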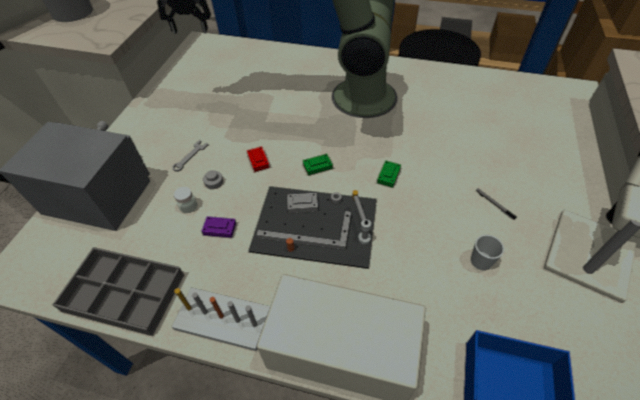

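View pics/top0.png

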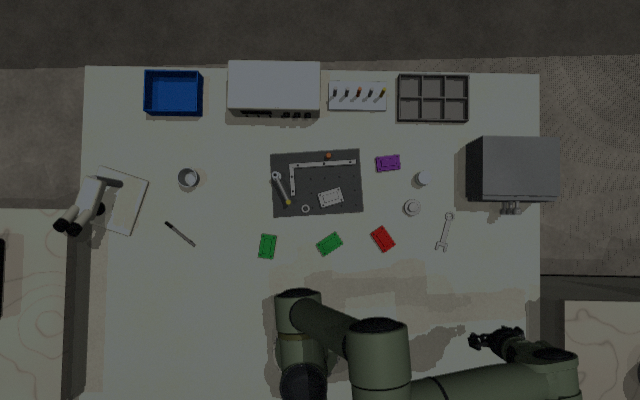

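View pics/wrist0.png

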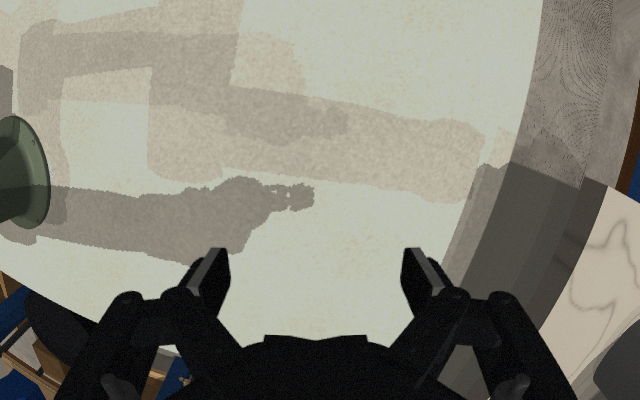

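The scene view shows the plate around (315,227) with the steel insert at about (302,201). In the top view the plate is near (317,183), the insert at (331,197) and the nozzle arm at (281,188), partly swung. I'll get rough positions from here, then bring the wrist camera over for precision.

```bash
cat > h.py <<'E'
from bench import ctrl
import numpy as np, cv2
def shot(n,name=None):
    r=ctrl.snapshot(n)
    if name: cv2.imwrite(f"pics/{name}.png",r["frame"][:,:,::-1])
    return r
def ray(n,r,px):
    K=r["K"];x=(px[0]-K[0,2])/K[0,0];y=(px[1]-K[1,2])/K[1,1]
    if n=="wrist":
        t=np.hypot(x,y);s=np.sin(t)/t if t>1e-9 else 1.;d=np.array([x*s,y*s,np.cos(t)])
    else: d=np.array([x,y,1.])
    return r["T"][:3,3],r["T"][:3,:3]@d
def world(n,r,px,z):
    o,d=ray(n,r,px);return (o+d*(z-o[2])/d[2])
def proj(n,r,P):
    T=r["T"];p=T[:3,:3].T@(np.asarray(P,float)-T[:3,3]);K=r["K"]
    if n=="wrist":
        rr=np.hypot(p[0],p[1]);t=np.arctan2(rr,p[2]);u=p[:2]/max(rr,1e-9)*t
    else:u=p[:2]/p[2]
    return np.array([K[0,0]*u[0]+K[0,2],K[1,1]*u[1]+K[1,2]])
def plate_T(px,py,th):
    c,s=np.cos(th),np.sin(th)
    return lambda a:np.array([px+c*a[0]-s*a[1],py+s*a[0]+c*a[1],a[2]])
E
python3 - <<'E'
from h import *
zs={"plate":0,"corner":10,"insert":10,"pivot":72,"nozzle_tip":50,"collar":10,"electrode":10,"die":0,"cup":0,"jar":0}
for n in("top","scene"):
    r=shot(n)
    for k in zs:
        for d in ctrl.pinpoint(n,k)[:5 if k=="insert" else 1]:
            print(n,k,round(d["score"],2),np.round(d["at"],1),world(n,r,d["at"],zs[k]).round(0))
    f=r["frame"]
    c=f[130:270,230:460] if n=="top" else f[140:280,190:420]
    cv2.imwrite(f"pics/{n}1.png",cv2.resize(c,None,fx=3.4,fy=3.4,interpolation=cv2.INTER_CUBIC)[:,:,::-1])
E
```

```text
top plate 0.66 [316.6 183.7] [570. -21.   0.]
top corner 0.68 [291. 171.] [612.  68.  10.]
top insert 0.93 [330.  243.6] [365. -71.  10.]
top insert 0.79 [331.6 196. ] [528. -73.  10.]
top insert 0.69 [266.5 249.9] [339. 147.  10.]
top insert 0.63 [383.1 235.6] [ 395. -253.   10.]
top insert 0.58 [386.5 162.6] [ 647. -261.   10.]
top pivot 0.88 [273.4 175.4] [590. 123.  72.]
top nozzle_tip 0.52 [287.2 199.6] [511.  77.  50.]
top collar 0.41 [303.7 207.7] [486.  22.  10.]
top die 0.54 [411.4 207.4] [ 494. -351.    0.]
top cup 0.57 [193.6 177.5] [584. 407.   0.]
top jar 0.53 [418.8 183.5] [ 578. -375.    0.]
scene plate 0.57 [316.7 223.7] [571. -19.  -0.]
scene corner 0.71 [483.8 258.3] [581. 414.  10.]
scene insert 0.94 [257.8 158.4] [ 386. -254.   10.]
scene insert 0.76 [319.4 166.2] [373. -63.  10.]
scene insert 0.73 [383.4 175.9] [368. 128.  10.]
scene insert 0.66 [301.7 202.5] [518. -76.  10.]
scene insert 0.63 [219.7 228.1] [ 652. -264.   10.]
scene pivot 0.67 [367.3 224.6] [592. 118.  72.]
scene nozzle_tip 0.56 [352.5 202.1] [515.  66.  50.]
scene collar 0.63 [300.2 205.3] [528. -77.  10.]
scene electrode 0.56 [293.2 248. ] [665. -56.  10.]
scene die 0.57 [214.1 185.8] [ 511. -345.    0.]
scene cup 0.65 [494.6 202.9] [386. 443.   0.]
scene jar 0.94 [187.5 201.3] [ 583. -396.    0.]
```

View pics/top1.png

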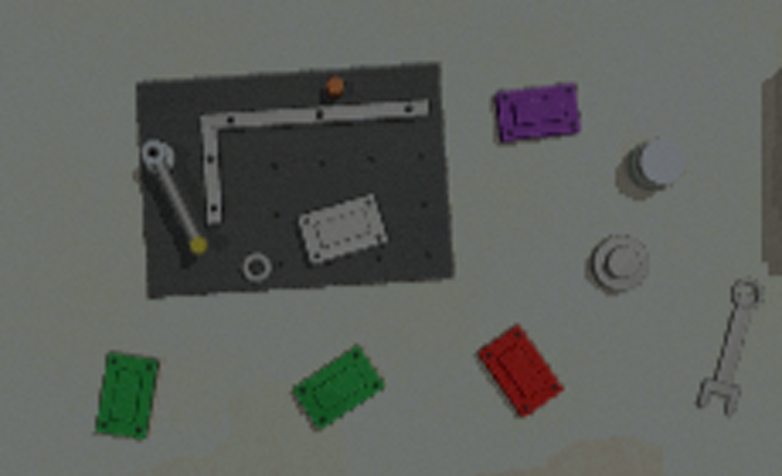

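View pics/scene1.png

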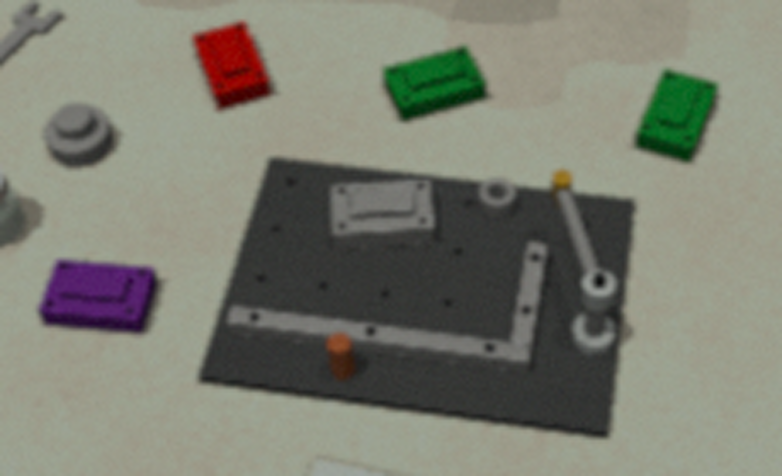

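Call:
drive_tool(rows=[{"claw":1,"dx":540,"dy":-400,"dz":0,"spin":10},{"claw":1,"dx":540,"dy":-400,"dz":0,"spin":10},{"claw":1,"dx":540,"dy":-400,"dz":0,"spin":10},{"claw":1,"dx":540,"dy":-400,"dz":0,"spin":10},{"claw":1,"dx":540,"dy":-400,"dz":0,"spin":10},{"claw":1,"dx":540,"dy":-400,"dz":0,"spin":10},{"claw":1,"dx":540,"dy":-400,"dz":0,"spin":10},{"claw":1,"dx":540,"dy":-400,"dz":0,"spin":10}])

```text
t: 1.92
tcp_pos: [343.0, -278.4, 253.6]
eef_rot: [3.14, 0.092, 0.001]
wrist_force: [1.4, -1.2, 0.7]
gripper_width: 0.998
```

Call:
drive_tool(rows=[{"claw":0.5,"dx":232,"dy":-245,"dz":40},{"claw":0.5,"dx":232,"dy":-245,"dz":40},{"claw":0.5,"dx":232,"dy":-245,"dz":40},{"claw":0.5,"dx":232,"dy":-245,"dz":40},{"claw":0.5,"dx":232,"dy":-245,"dz":40},{"claw":0.5,"dx":232,"dy":-245,"dz":40},{"claw":0.5,"dx":232,"dy":-245,"dz":40},{"claw":0.5,"dx":232,"dy":-245,"dz":40}])

```text
validation failed for argument at $.ro...
```

Call:
drive_tool(rows=[{"claw":0.5,"dx":0,"dy":0,"dz":0},{"claw":0.5,"dx":0,"dy":0,"dz":0},{"claw":0.5,"dx":0,"dy":0,"dz":0}])

```text
validation failed for argument at $.ro...
```

Run:
```python
from h import *
s=ctrl.state();print(s["t"],s["tcp_pos"],s["eef_rot"],s["gripper_width"],ctrl.finger_overhang)
r=shot("wrist","w1")
zs={"plate":0,"corner":10,"insert":10,"pivot":72,"nozzle_tip":50,"collar":10,"electrode":10}
for k in zs:
    for d in ctrl.pinpoint("wrist",k)[:3]:
        print(k,round(d["score"],2),np.round(d["at"],1),world("wrist",r,d["at"],zs[k]).round(1))
```

```text
1.9167 [ 342.97558582 -278.35341142  253.57647873] [3.13959921e+00 9.22625304e-02 9.37131681e-04] 0.9975092386579423 22.0
plate 0.71 [381.8  43.4] [ 496.  -349.1    0. ]
insert 0.98 [ 53.1 151. ] [351.8 134.8  10. ]
insert 0.85 [299.7 129.3] [ 383.7 -257.4   10. ]
insert 0.72 [158.7  16.1] [528.8 -69.   10. ]
nozzle_tip 0.64 [60.9 45.7] [503.6  69.1  50. ]
collar 0.83 [106.9  56.7] [483.   12.4  10. ]
```

View pics/w1.png

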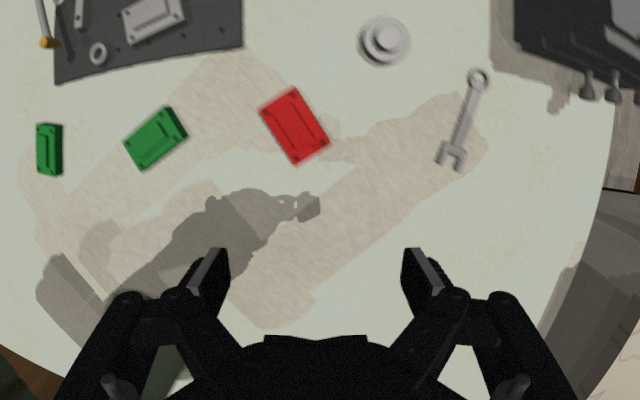

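The move was refused, probably because `spin` has to be given in every row. The picture from here shows only the front edge of the plate, at the top left (150,40).

Call:
drive_tool(rows=[{"claw":0.5,"dx":232,"dy":-245,"dz":40,"spin":0},{"claw":0.5,"dx":232,"dy":-245,"dz":40,"spin":0},{"claw":0.5,"dx":232,"dy":-245,"dz":40,"spin":0},{"claw":0.5,"dx":232,"dy":-245,"dz":40,"spin":0},{"claw":0.5,"dx":232,"dy":-245,"dz":40,"spin":0},{"claw":0.5,"dx":232,"dy":-245,"dz":40,"spin":0},{"claw":0.5,"dx":232,"dy":-245,"dz":40,"spin":0},{"claw":0.5,"dx":232,"dy":-245,"dz":40,"spin":0}])

```text
t: 2.98
tcp_pos: [556.9, -27.4, 213.4]
eef_rot: [3.14, 0.084, -0.0]
wrist_force: [1.5, -0.9, -0.5]
gripper_width: 0.5
```

Call:
drive_tool(rows=[{"claw":0.5,"dx":10,"dy":-10,"dz":2,"spin":0},{"claw":0.5,"dx":10,"dy":-10,"dz":2,"spin":0},{"claw":0.5,"dx":10,"dy":-10,"dz":2,"spin":0}])

```text
t: 3.23
tcp_pos: [566.0, -18.0, 210.7]
eef_rot: [3.14, 0.083, -0.003]
wrist_force: [-0.5, -0.2, -0.3]
gripper_width: 0.5
```

Run:
```python
from h import *
s=ctrl.state();print(s["t"],s["tcp_pos"],s["eef_rot"],s["gripper_width"],ctrl.finger_overhang)
r=shot("wrist","w2")
zs={"plate":0,"corner":10,"insert":10,"pivot":72,"nozzle_tip":50,"collar":10,"electrode":10}
for k in zs:
    for d in ctrl.pinpoint("wrist",k)[:3]:
        print(k,round(d["score"],2),np.round(d["at"],1),world("wrist",r,d["at"],zs[k]).round(1))
```

```text
3.2333 [565.9962411  -18.04833364 210.67696667] [ 3.13952208e+00  8.27948638e-02 -2.93344975e-03] 0.5003074332677597 22.0
plate 0.82 [320.8 158.4] [578.9 -23.2   0. ]
plate 0.61 [247.5 111.7] [626.9  58.4   0. ]
corner 0.59 [249.8 111.4] [627.7  53.7  10. ]
insert 0.98 [520.1 120.1] [ 647.4 -260.5   10. ]
insert 0.76 [346.3 315.6] [374.6 -69.2  10. ]
insert 0.74 [360.6 208.4] [527.1 -70.5  10. ]
pivot 0.66 [172.4 152.9] [593.  114.1  72. ]
nozzle_tip 0.85 [226.8 236.2] [503.4  70.3  50. ]
nozzle_tip 0.56 [572.3 274.3] [ 450.8 -400.3   50. ]
collar 0.56 [287.9 239.3] [484.9   9.5  10. ]
electrode 0.59 [365.   81.6] [664.6 -63.7  10. ]
electrode 0.16 [286.  243.6] [479.1  11.6  10. ]
```

View pics/w2.png

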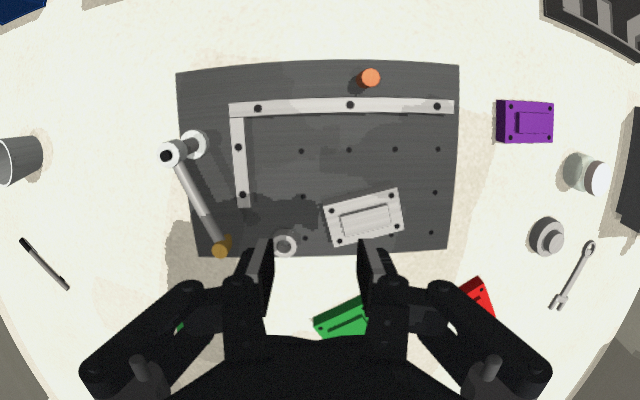

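The wrist view shows the whole plate: corners near (177,72) and (459,66), the fence corner at about (243,117), the insert at (362,215), the pivot at (170,153) and the nozzle at (222,246). I'll zoom in and pick exact edges.

Run:
```python
import cv2
f=cv2.imread("pics/w2.png")
cv2.imwrite("pics/w2z.png",cv2.resize(f[55:265,165:470],None,fx=2.6,fy=2.6,interpolation=cv2.INTER_CUBIC))
cv2.imwrite("pics/w2i.png",cv2.resize(f[180:255,310:415],None,fx=7,fy=7,interpolation=cv2.INTER_CUBIC))
```

```text
(no output)
```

View pics/w2z.png

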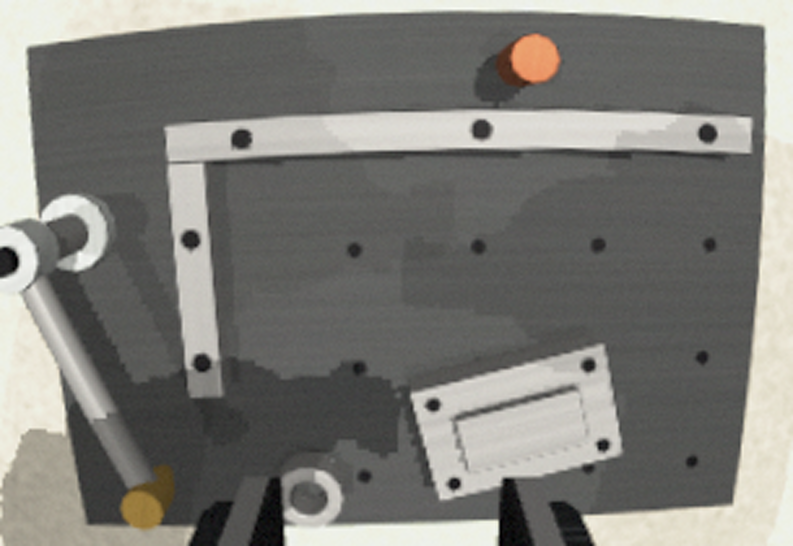

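View pics/w2i.png

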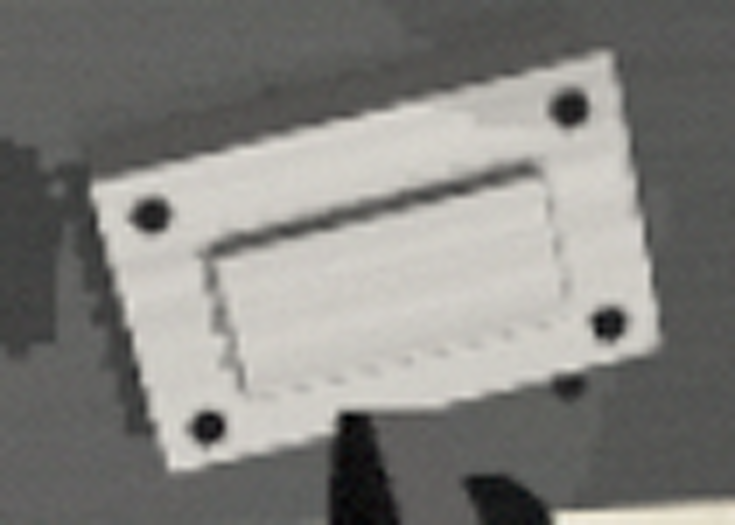

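```bash
cat >> h.py <<'E'
from scipy.optimize import least_squares
def fit(n,r,pts,pix,x0,nuis=False):
    pix=np.array(pix,float)
    def f(p):
        T=plate_T(*p); return (np.array([proj(n,r,T(a)) for a in pts])-pix).ravel()
    s=least_squares(f,x0,loss="soft_l1",x_scale=[10,10,.05]); return s.x,f(s.x).reshape(-1,2)
def inp(P,w):  # world xy -> plate xy
    c,s=np.cos(P[2]),np.sin(P[2]);d=np.asarray(w)[:2]-P[:2];return np.array([c*d[0]+s*d[1],-s*d[0]+c*d[1]])
E
python3 - <<'E'
from h import *
r=shot("wrist")
z=lambda u,v:(165+u/2.6,55+v/2.6)
pts=[(110,155,10),(110,-155,10),(-110,155,10),(-110,-155,10),(70,90,28),(70,-140,28),(55,-140,28),(-40,90,28),(-40,75,28)]
pix=[z(28,47),z(764,27),z(88,524),z(733,503),z(165,127),z(751,117),z(751,153),z(189,397),z(221,397)]
P,e=fit("wrist",r,pts,pix,[570,-20,.06]);print("plate",P,e.round(1).tolist())
y=lambda u,v:(310+u/7,180+v/7)
I,e=fit("wrist",r,[(25,40,32),(25,-40,32),(-25,-40,32),(-25,40,32)],[y(92,183),y(612,52),y(660,347),y(172,470)],[525,-72,.25]);print("insert",I,e.round(1).tolist())
print("in plate",inp(P,I),I[2]-P[2])
print("pivot",inp(P,world("wrist",r,z(8,262),88)))
noz=inp(P,world("wrist",r,z(141,508),84));print("noz",noz,"ang",np.arctan2(135-noz[1],30-noz[0]))
print("collar",inp(P,world("wrist",r,z(312,493),28)))
np.save("P.npy",P)
E
```

```text
plate [ 5.74770952e+02 -2.29531843e+01  8.47558418e-02] [[-0.3, 0.3], [-0.1, -0.4], [-0.2, 0.1], [-0.3, 0.3], [0.1, -0.5], [-0.1, 0.0], [-0.3, 0.4], [0.2, 0.1], [1.4, -0.3]]
insert [ 5.24142611e+02 -7.26874732e+01  3.09012176e-01] [[-0.2, -0.2], [0.2, -0.3], [0.6, 0.2], [-0.4, 0.5]]
in plate [-54.6568304  -45.26984937] 0.22425633390282468
pivot [ 30.21705567 132.41257426]
noz [-62.14900183  97.84308313] ang 0.3832847199126562
collar [-84.56237844  41.96779245]
```

Both fits are within about 1 px. The insert is at plate (-54.7,-45.3), turned +0.224 rad from the plate, and the nozzle arm is at 0.38 rad. Next I'll work out the moves.

```bash
cat >> h.py <<'E'
from scipy.spatial.transform import Rotation as Ro
def go(px,py,z,yaw=0.,P=None):
    P=np.load("P.npy") if P is None else P
    s=ctrl.state();R=Ro.from_rotvec(s["eef_rot"]).as_matrix()
    w=plate_T(*P)((px,py,z));d=R.T@(w-s["tcp_pos"])
    cy=np.arctan2(R[1,0],R[0,0]);sp=-np.degrees((P[2]+yaw-cy+np.pi)%(2*np.pi)-np.pi)
    print("t",s["t"],"now plate",inp(P,s["tcp_pos"]).round(1),"z",s["tcp_pos"][2].round(1),"yaw",round(cy-P[2],3),"F",s["wrist_force"].round(1),"-> dx dy dz spin",d.round(1),round(sp,1))
E
python3 -c "
from h import *
go(-112,-47,100);go(-112,-47,36)"
```

```text
t 3.6833 now plate [-8.1  6.1] z 211.7 yaw -0.032 F [-0.1  0.1 -0.1] -> dx dy dz spin [-102.1   56.3  111.7] -1.8
t 3.6833 now plate [-8.1  6.1] z 211.7 yaw -0.032 F [-0.1  0.1 -0.1] -> dx dy dz spin [-102.1   56.3  175.7] -1.8
```

Call:
drive_tool(rows=[{"claw":0.5,"dx":-102,"dy":56,"dz":70,"spin":-2},{"claw":0.5,"dx":-102,"dy":56,"dz":70,"spin":-2},{"claw":0.5,"dx":-102,"dy":56,"dz":70,"spin":-2},{"claw":0.5,"dx":-102,"dy":56,"dz":110,"spin":-2},{"claw":0.5,"dx":-102,"dy":56,"dz":140,"spin":-2},{"claw":0.5,"dx":-102,"dy":56,"dz":155,"spin":-2},{"claw":0.5,"dx":-102,"dy":56,"dz":160,"spin":-2},{"claw":0.5,"dx":-102,"dy":56,"dz":160,"spin":-2}])

```text
t: 4.35
tcp_pos: [466.4, -78.8, 50.9]
eef_rot: [-3.138, -0.137, 0.003]
wrist_force: [-0.1, 1.0, 1.0]
gripper_width: 0.496
```

```bash
python3 -c "
from h import *
go(-112,-47,36)
shot('wrist','w3')"
```

```text
t 4.35 now plate [-112.7  -46.5] z 50.9 yaw 0.002 F [-0.1  1.   1. ] -> dx dy dz spin [ 0.7  0.5 14.9] 0.1
```

View pics/w3.png

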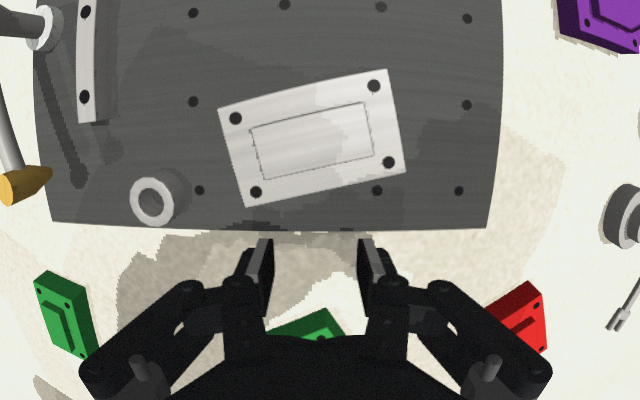

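Call:
drive_tool(rows=[{"claw":0.5,"dx":0,"dy":0,"dz":14,"spin":0},{"claw":0.5,"dx":0,"dy":0,"dz":14,"spin":0},{"claw":0.5,"dx":8,"dy":0,"dz":14,"spin":0},{"claw":0.5,"dx":16,"dy":0,"dz":14,"spin":0},{"claw":0.5,"dx":23,"dy":0,"dz":14,"spin":0},{"claw":0.5,"dx":30,"dy":0,"dz":14,"spin":0},{"claw":0.5,"dx":37,"dy":0,"dz":14,"spin":0},{"claw":0.5,"dx":44,"dy":0,"dz":14,"spin":0}])

```text
t: 5.07
tcp_pos: [510.8, -75.2, 38.1]
eef_rot: [3.137, 0.137, -0.004]
wrist_force: [-6.6, -0.1, 4.6]
gripper_width: 0.5
```

```bash
python3 -c "
from h import *
go(-15,-47,36)
shot('wrist','w4')"
```

```text
t 5.0667 now plate [-68.2 -46.6] z 38.1 yaw 0.003 F [-6.6 -0.1  4.6] -> dx dy dz spin [53.2  0.5  2. ] 0.1
```

View pics/w4.png

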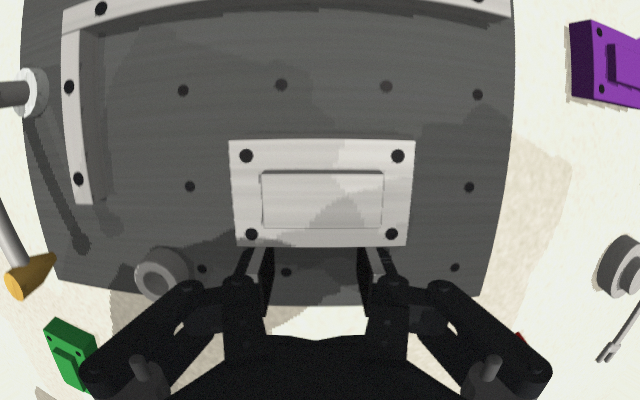

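Call:
drive_tool(rows=[{"claw":0.5,"dx":8,"dy":0,"dz":0,"spin":0},{"claw":0.5,"dx":16,"dy":0,"dz":0,"spin":0},{"claw":0.5,"dx":24,"dy":0,"dz":0,"spin":0},{"claw":0.5,"dx":32,"dy":0,"dz":0,"spin":0},{"claw":0.5,"dx":40,"dy":0,"dz":0,"spin":0},{"claw":0.5,"dx":46,"dy":0,"dz":0,"spin":0},{"claw":0.5,"dx":52,"dy":0,"dz":0,"spin":0},{"claw":0.5,"dx":55,"dy":0,"dz":0,"spin":0}])

```text
t: 5.78
tcp_pos: [568.8, -70.4, 38.4]
eef_rot: [3.137, 0.138, 0.002]
wrist_force: [-2.7, -0.1, -0.5]
gripper_width: 0.502
```

```bash
python3 -c "
from h import *
go(-6,-47,36)
shot('wrist','w5')"
```

```text
t 5.7833 now plate [-10.  -46.8] z 38.4 yaw 0.003 F [-2.7 -0.1 -0.5] -> dx dy dz spin [4.  0.2 2.4] 0.2
```

View pics/w5.png

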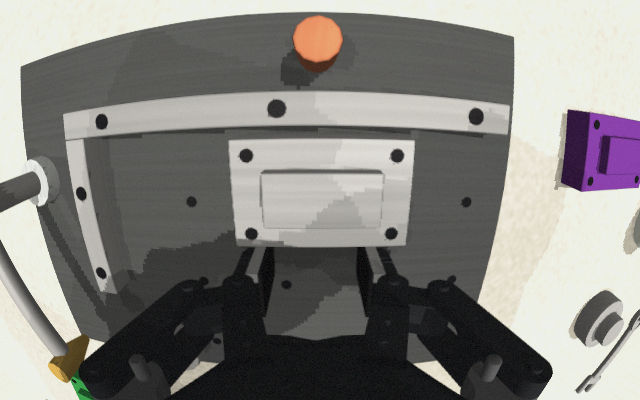

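Call:
drive_tool(rows=[{"claw":0.5,"dx":-20,"dy":0,"dz":0,"spin":0},{"claw":0.5,"dx":-20,"dy":0,"dz":-40,"spin":0},{"claw":0.15,"dx":-20,"dy":20,"dz":-60,"spin":-7},{"claw":0.15,"dx":-20,"dy":58,"dz":-60,"spin":-14},{"claw":0.15,"dx":0,"dy":71,"dz":-60,"spin":-21},{"claw":0.15,"dx":34,"dy":71,"dz":-60,"spin":-28},{"claw":0.15,"dx":34,"dy":71,"dz":-60,"spin":-35},{"claw":0.15,"dx":34,"dy":71,"dz":-60,"spin":-42}])

```text
t: 6.5
tcp_pos: [612.4, -139.0, 99.4]
eef_rot: [2.872, 1.26, 0.009]
wrist_force: [-0.2, -0.0, -1.4]
gripper_width: 0.149
```

Call:
drive_tool(rows=[{"claw":0.15,"dx":0,"dy":0,"dz":0,"spin":-7},{"claw":0.15,"dx":0,"dy":0,"dz":0,"spin":-14},{"claw":0.15,"dx":0,"dy":0,"dz":0,"spin":-21},{"claw":0.15,"dx":0,"dy":0,"dz":0,"spin":-28},{"claw":0.15,"dx":0,"dy":0,"dz":0,"spin":-35},{"claw":0.15,"dx":0,"dy":0,"dz":0,"spin":-42},{"claw":0.15,"dx":0,"dy":0,"dz":0,"spin":-48},{"claw":0.15,"dx":0,"dy":0,"dz":0,"spin":-48}])

```text
t: 7.17
tcp_pos: [613.9, -139.3, 100.3]
eef_rot: [2.107, 2.318, 0.008]
wrist_force: [-0.1, 0.9, 0.1]
gripper_width: 0.156
```

```bash
python3 -c "
from h import *
go(24,-118,38,np.pi/2);print(ctrl.state()['q'],ctrl.state()['gripper_width'])
shot('wrist','w6')"
```

```text
t 7.1667 now plate [  29.1 -119.2] z 100.3 yaw 1.582 F [-0.1  0.9  0.1] -> dx dy dz spin [ 1.5 -5.7 62.2] 0.6
[-3.40683625e-01  5.94217510e-01 -1.81086451e-01  7.85070650e-01
  8.57052458e-04  1.13451406e+00] 0.15596032102729276
```

View pics/w6.png

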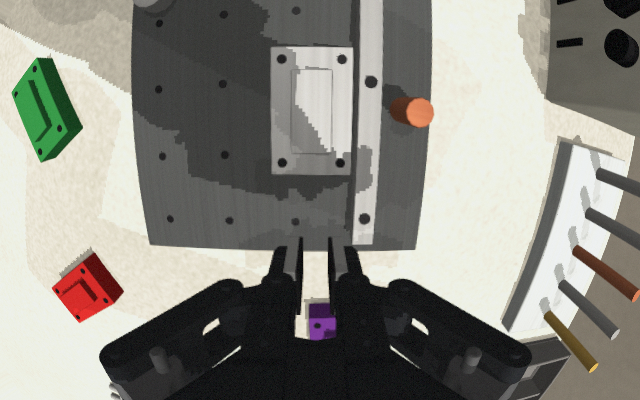

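Call:
drive_tool(rows=[{"claw":0.15,"dx":1,"dy":-6,"dz":35,"spin":0.6},{"claw":0.15,"dx":1,"dy":-6,"dz":58,"spin":0.6},{"claw":0.15,"dx":1,"dy":-6,"dz":62,"spin":0.6},{"claw":0.15,"dx":1,"dy":-6,"dz":62,"spin":0.6},{"claw":0.15,"dx":1,"dy":-6,"dz":62,"spin":0.6},{"claw":0.15,"dx":8,"dy":-6,"dz":62,"spin":0.6},{"claw":0.15,"dx":15,"dy":-6,"dz":62,"spin":0.6},{"claw":0.15,"dx":22,"dy":-6,"dz":62,"spin":0.6}])

```text
t: 7.88
tcp_pos: [607.3, -118.4, 39.6]
eef_rot: [2.121, 2.3, 0.006]
wrist_force: [-0.1, -4.7, 1.3]
gripper_width: 0.151
```

```bash
python3 -c "
from h import *
go(24,-21,38,np.pi/2)
shot('wrist','w7')"
```

```text
t 7.8833 now plate [ 24.3 -97.9] z 39.6 yaw 1.567 F [-0.1 -4.7  1.3] -> dx dy dz spin [76.9 -0.6  1.1] -0.2
```

View pics/w7.png

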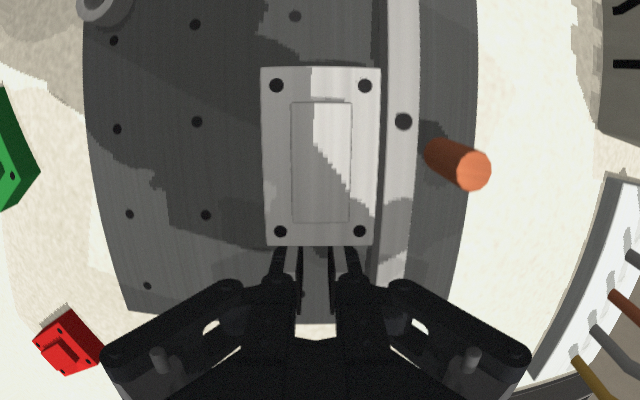

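Call:
drive_tool(rows=[{"claw":0.15,"dx":8,"dy":0,"dz":0,"spin":0},{"claw":0.15,"dx":16,"dy":0,"dz":0,"spin":0},{"claw":0.15,"dx":24,"dy":0,"dz":0,"spin":0},{"claw":0.15,"dx":32,"dy":0,"dz":0,"spin":0},{"claw":0.15,"dx":40,"dy":0,"dz":0,"spin":0},{"claw":0.15,"dx":48,"dy":0,"dz":0,"spin":0},{"claw":0.15,"dx":56,"dy":0,"dz":0,"spin":0},{"claw":0.15,"dx":63,"dy":0,"dz":0,"spin":0}])

```text
t: 8.6
tcp_pos: [603.1, -54.6, 40.3]
eef_rot: [2.118, 2.299, 0.007]
wrist_force: [0.5, -5.8, 3.9]
gripper_width: 0.151
```

```bash
python3 -c "
from h import *
go(24,-16,38,np.pi/2)
shot('wrist','w8')"
```

```text
t 8.6 now plate [ 25.5 -34. ] z 40.3 yaw 1.568 F [ 0.5 -5.8  3.9] -> dx dy dz spin [18.  -1.6  2.1] -0.2
```

View pics/w8.png

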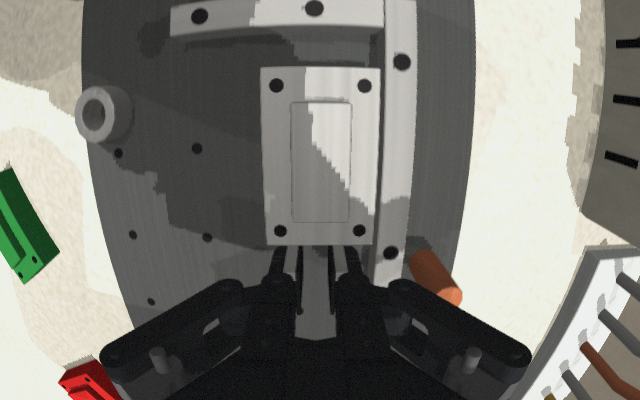

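Call:
drive_tool(rows=[{"claw":0.15,"dx":5,"dy":-1,"dz":1,"spin":0},{"claw":0.15,"dx":9,"dy":-1,"dz":1,"spin":0},{"claw":0.15,"dx":13,"dy":-1,"dz":1,"spin":0},{"claw":0.15,"dx":15,"dy":-1,"dz":1,"spin":0},{"claw":0.15,"dx":16,"dy":-1,"dz":1,"spin":0},{"claw":0.15,"dx":17,"dy":-1,"dz":1,"spin":0}])

```text
t: 9.15
tcp_pos: [601.3, -37.1, 40.0]
eef_rot: [2.116, 2.299, 0.007]
wrist_force: [0.6, -5.7, 3.6]
gripper_width: 0.148
```

```bash
python3 -c "
from h import *
go(24,-16,38,np.pi/2)
shot('wrist','w9')"
```

```text
t 9.15 now plate [ 25.2 -16.3] z 40.0 yaw 1.569 F [ 0.6 -5.7  3.6] -> dx dy dz spin [ 0.3 -1.2  1.9] -0.1
```

View pics/w9.png

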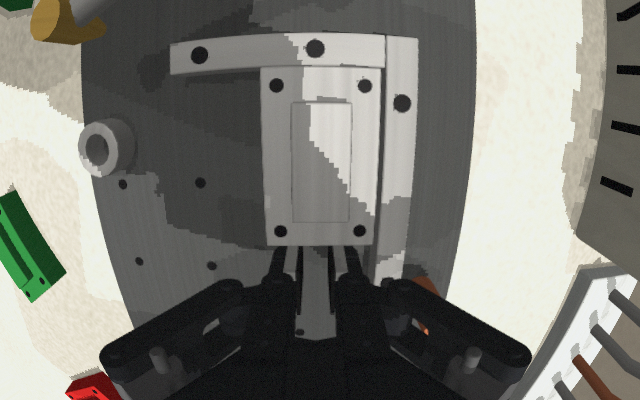

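Call:
drive_tool(rows=[{"claw":0.15,"dx":0.7,"dy":0,"dz":0,"spin":0},{"claw":0.15,"dx":1.4,"dy":0,"dz":0,"spin":0},{"claw":0.15,"dx":2,"dy":0,"dz":0,"spin":0}])

```text
t: 9.45
tcp_pos: [601.4, -36.8, 40.1]
eef_rot: [2.115, 2.295, 0.003]
wrist_force: [2.1, -9.7, -0.1]
gripper_width: 0.147
```

Call:
drive_tool(rows=[{"claw":0.15,"dx":-12,"dy":0,"dz":0,"spin":0},{"claw":0.15,"dx":-14,"dy":0,"dz":-40,"spin":0},{"claw":0.4,"dx":-14,"dy":-20,"dz":-70,"spin":7},{"claw":0.4,"dx":0,"dy":-45,"dz":-70,"spin":14},{"claw":0.4,"dx":25,"dy":-60,"dz":-70,"spin":21},{"claw":0.4,"dx":48,"dy":-60,"dz":-70,"spin":28},{"claw":0.4,"dx":48,"dy":-60,"dz":-70,"spin":35},{"claw":0.4,"dx":48,"dy":-60,"dz":-70,"spin":42}])

```text
t: 10.12
tcp_pos: [535.5, 8.9, 108.5]
eef_rot: [2.803, 1.382, 0.014]
wrist_force: [0.1, -0.6, 0.2]
gripper_width: 0.403
```

Call:
drive_tool(rows=[{"claw":0.4,"dx":0,"dy":0,"dz":0,"spin":7},{"claw":0.4,"dx":0,"dy":0,"dz":0,"spin":14},{"claw":0.4,"dx":0,"dy":0,"dz":0,"spin":21},{"claw":0.4,"dx":0,"dy":0,"dz":0,"spin":28},{"claw":0.4,"dx":0,"dy":0,"dz":0,"spin":35},{"claw":0.4,"dx":0,"dy":0,"dz":0,"spin":42},{"claw":0.4,"dx":0,"dy":0,"dz":0,"spin":48},{"claw":0.4,"dx":0,"dy":0,"dz":0,"spin":48}])

```text
t: 10.78
tcp_pos: [534.9, 9.3, 108.2]
eef_rot: [3.13, 0.12, 0.022]
wrist_force: [-0.3, -0.5, -0.4]
gripper_width: 0.402
```

```bash
python3 -c "
from h import *
go(-32,31,38,0)
shot('wrist','w10')"
```

```text
t 10.7833 now plate [-37.   35.5] z 108.2 yaw -0.008 F [-0.3 -0.5 -0.4] -> dx dy dz spin [ 4.1  3.8 70.3] -0.5
```

View pics/w10.png

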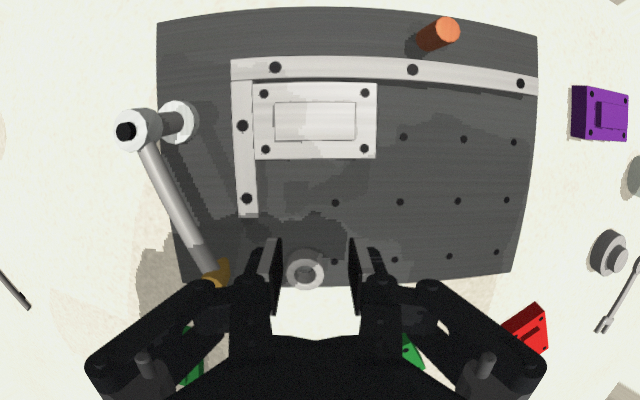

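Call:
drive_tool(rows=[{"claw":0.4,"dx":11,"dy":5,"dz":0,"spin":-0.5},{"claw":0.4,"dx":11,"dy":5,"dz":35,"spin":-0.5},{"claw":0.4,"dx":11,"dy":5,"dz":60,"spin":-0.5},{"claw":0.4,"dx":11,"dy":5,"dz":69,"spin":-0.5},{"claw":0.4,"dx":11,"dy":5,"dz":69,"spin":-0.5},{"claw":0.4,"dx":11,"dy":5,"dz":69,"spin":-0.5}])

```text
t: 11.33
tcp_pos: [547.0, 4.7, 39.5]
eef_rot: [3.129, 0.142, 0.02]
wrist_force: [-0.0, -0.7, 0.2]
gripper_width: 0.402
```

```bash
python3 -c "
from h import *
go(-6,30,39,0)
shot('wrist','w11')"
```

```text
t 11.3333 now plate [-25.4  29.9] z 39.5 yaw 0.006 F [-0.  -0.7  0.2] -> dx dy dz spin [19.4 -0.   0.7] 0.3
```

View pics/w11.png

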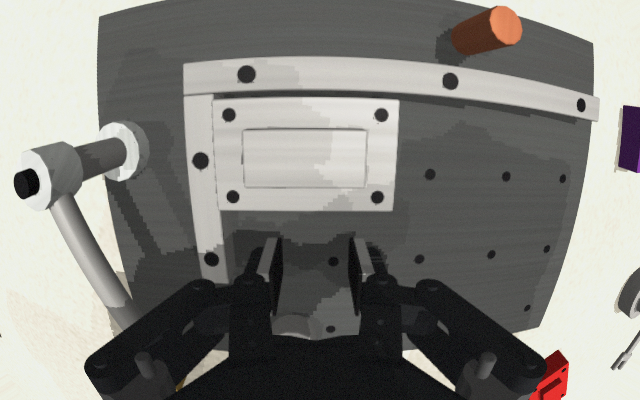

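Call:
drive_tool(rows=[{"claw":0.4,"dx":6,"dy":0,"dz":0,"spin":0},{"claw":0.4,"dx":11,"dy":0,"dz":0,"spin":0},{"claw":0.4,"dx":14,"dy":0,"dz":0,"spin":0},{"claw":0.4,"dx":16,"dy":0,"dz":0,"spin":0},{"claw":0.4,"dx":18,"dy":0,"dz":0,"spin":0},{"claw":0.4,"dx":19,"dy":0,"dz":0,"spin":0},{"claw":0.4,"dx":20,"dy":0,"dz":0,"spin":0}])

```text
t: 11.97
tcp_pos: [564.7, 5.9, 40.2]
eef_rot: [3.128, 0.141, 0.013]
wrist_force: [-7.4, -2.3, 5.0]
gripper_width: 0.401
```

Call:
drive_tool(rows=[{"claw":0.4,"dx":0.7,"dy":0,"dz":0,"spin":0},{"claw":0.4,"dx":1.4,"dy":0,"dz":0,"spin":0},{"claw":0.4,"dx":2,"dy":0,"dz":0,"spin":0}])

```text
t: 12.22
tcp_pos: [564.9, 6.1, 40.0]
eef_rot: [3.127, 0.141, 0.008]
wrist_force: [-7.5, -2.0, 5.6]
gripper_width: 0.4
```

```bash
python3 -c "
from h import *
go(-6,30,39,0)
shot('wrist','w12')"
```

```text
t 12.2167 now plate [-7.3 29.8] z 40.0 yaw 0.005 F [-7.5 -2.   5.6] -> dx dy dz spin [ 1.3 -0.2  1. ] 0.3
```

View pics/w12.png

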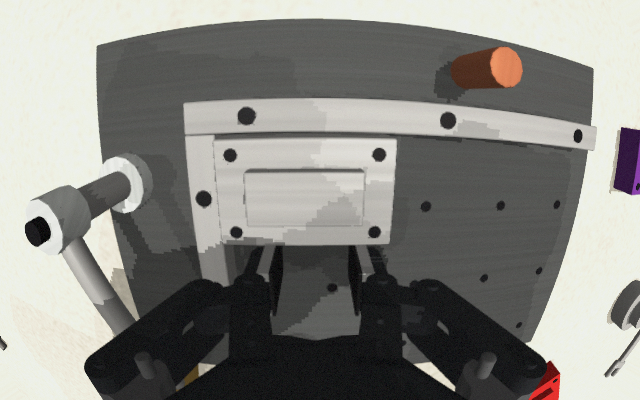

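Call:
drive_tool(rows=[{"claw":0.4,"dx":2,"dy":0,"dz":0,"spin":0},{"claw":0.4,"dx":3,"dy":0,"dz":0,"spin":0},{"claw":0.4,"dx":4,"dy":0,"dz":0,"spin":0},{"claw":0.4,"dx":4,"dy":0,"dz":0,"spin":0}])

```text
t: 12.6
tcp_pos: [566.7, 6.4, 39.7]
eef_rot: [3.127, 0.141, 0.001]
wrist_force: [-6.7, -0.3, 4.7]
gripper_width: 0.4
```

```bash
python3 -c "
from h import *
go(-6,30,39,0)"
```

```text
t 12.6 now plate [-5.6 29.9] z 39.7 yaw 0.005 F [-6.7 -0.3  4.7] -> dx dy dz spin [-0.4 -0.1  0.7] 0.3
```

Call:
drive_tool(rows=[{"claw":0.4,"dx":3,"dy":0,"dz":0,"spin":0},{"claw":0.4,"dx":4,"dy":0,"dz":0,"spin":0},{"claw":0.4,"dx":5,"dy":0,"dz":0,"spin":0},{"claw":0.4,"dx":5,"dy":0,"dz":0,"spin":0}])

```text
t: 12.93
tcp_pos: [566.9, 6.6, 38.9]
eef_rot: [3.126, 0.14, -0.014]
wrist_force: [-13.0, -2.8, 9.3]
gripper_width: 0.401
```

```bash
python3 -c "
from h import *
go(-6,30,39,0)
shot('wrist','w13')"
```

```text
t 12.9333 now plate [-5.4 30.1] z 38.9 yaw 0.005 F [-13.   -2.8   9.3] -> dx dy dz spin [-0.6  0.1 -0. ] 0.3
```

View pics/w13.png

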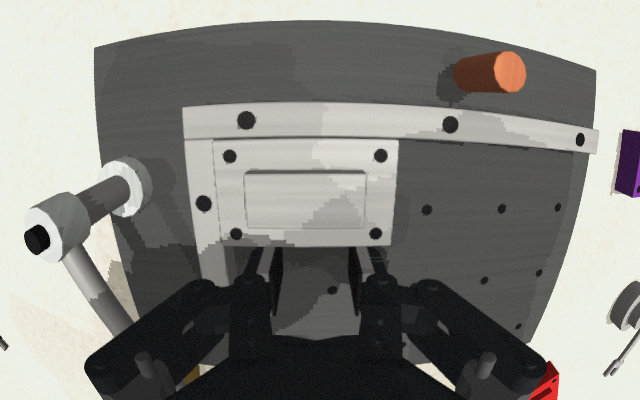

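Call:
drive_tool(rows=[{"claw":0.4,"dx":-12,"dy":0,"dz":0,"spin":0},{"claw":0.4,"dx":-14,"dy":0,"dz":-40,"spin":0},{"claw":0.15,"dx":-14,"dy":20,"dz":-70,"spin":-7},{"claw":0.15,"dx":0,"dy":45,"dz":-70,"spin":-14},{"claw":0.15,"dx":20,"dy":70,"dz":-70,"spin":-21},{"claw":0.15,"dx":29,"dy":75,"dz":-70,"spin":-28},{"claw":0.15,"dx":29,"dy":75,"dz":-70,"spin":-35},{"claw":0.15,"dx":29,"dy":75,"dz":-70,"spin":-42}])

```text
t: 13.65
tcp_pos: [604.8, -65.5, 109.8]
eef_rot: [2.868, 1.26, -0.016]
wrist_force: [0.4, 1.1, -0.2]
gripper_width: 0.151
```

Call:
drive_tool(rows=[{"claw":0.15,"dx":0,"dy":0,"dz":0,"spin":-7},{"claw":0.15,"dx":0,"dy":0,"dz":0,"spin":-14},{"claw":0.15,"dx":0,"dy":0,"dz":0,"spin":-21},{"claw":0.15,"dx":0,"dy":0,"dz":0,"spin":-28},{"claw":0.15,"dx":0,"dy":0,"dz":0,"spin":-35},{"claw":0.15,"dx":0,"dy":0,"dz":0,"spin":-42},{"claw":0.15,"dx":0,"dy":0,"dz":0,"spin":-48},{"claw":0.15,"dx":0,"dy":0,"dz":0,"spin":-48}])

```text
t: 14.32
tcp_pos: [605.7, -65.4, 110.0]
eef_rot: [2.108, 2.322, -0.019]
wrist_force: [1.1, 0.0, 0.1]
gripper_width: 0.153
```

```bash
python3 -c "
from h import *
go(25,-40,38,np.pi/2)
shot('wrist','w14')"
```

```text
t 14.3167 now plate [ 27.2 -45. ] z 110.0 yaw 1.583 F [1.1 0.  0.1] -> dx dy dz spin [ 5.8 -1.7 72. ] 0.7
```

View pics/w14.png

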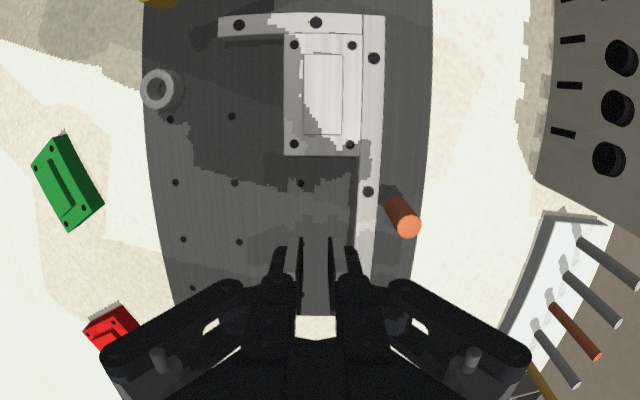

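Call:
drive_tool(rows=[{"claw":0.15,"dx":6,"dy":-2,"dz":35,"spin":0.7},{"claw":0.15,"dx":6,"dy":-2,"dz":60,"spin":0.7},{"claw":0.15,"dx":6,"dy":-2,"dz":71,"spin":0.7},{"claw":0.15,"dx":6,"dy":-2,"dz":71,"spin":0.7},{"claw":0.15,"dx":14,"dy":-2,"dz":71,"spin":0.7},{"claw":0.15,"dx":20,"dy":-2,"dz":71,"spin":0.7},{"claw":0.15,"dx":25,"dy":-2,"dz":71,"spin":0.7},{"claw":0.15,"dx":28,"dy":-2,"dz":71,"spin":0.7}])

```text
t: 15.03
tcp_pos: [601.6, -37.7, 40.1]
eef_rot: [2.125, 2.305, -0.017]
wrist_force: [0.8, -0.4, -0.1]
gripper_width: 0.151
```

Call:
drive_tool(rows=[{"claw":0.15,"dx":2,"dy":0,"dz":0,"spin":0},{"claw":0.15,"dx":4,"dy":0,"dz":0,"spin":0},{"claw":0.15,"dx":5,"dy":0,"dz":0,"spin":0},{"claw":0.15,"dx":5,"dy":0,"dz":0,"spin":0}])

```text
t: 15.37
tcp_pos: [601.2, -36.6, 40.6]
eef_rot: [2.123, 2.298, -0.028]
wrist_force: [-1.3, -11.6, -4.2]
gripper_width: 0.15
```

```bash
python3 -c "
from h import *
go(25,-16,38,np.pi/2)
shot('wrist','w15')"
```

```text
t 15.3667 now plate [ 25.2 -15.8] z 40.6 yaw 1.565 F [ -1.3 -11.6  -4.2] -> dx dy dz spin [-0.1 -0.2  2.6] -0.3
```

View pics/w15.png

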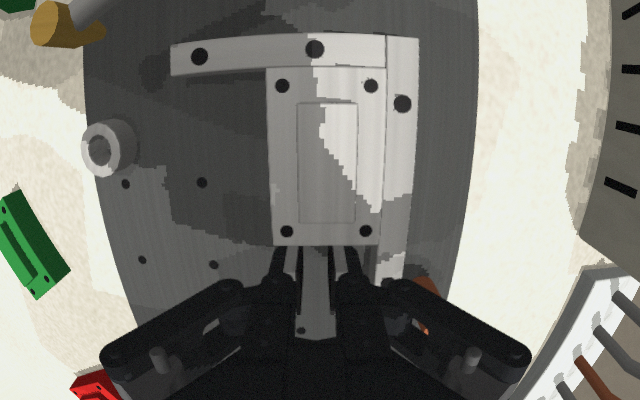

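Call:
drive_tool(rows=[{"claw":0.15,"dx":5,"dy":0,"dz":0,"spin":0},{"claw":0.15,"dx":8,"dy":0,"dz":0,"spin":0},{"claw":0.15,"dx":8,"dy":0,"dz":0,"spin":0}])

```text
t: 15.67
tcp_pos: [601.2, -36.2, 41.4]
eef_rot: [2.119, 2.284, -0.048]
wrist_force: [-0.6, -22.0, -2.8]
gripper_width: 0.156
```

```bash
python3 -c "
from h import *
go(25,-16,38,np.pi/2)"
```

```text
t 15.6667 now plate [ 25.3 -15.5] z 41.4 yaw 1.561 F [ -0.6 -22.   -2.8] -> dx dy dz spin [-0.4 -0.2  3.4] -0.6
```

Call:
drive_tool(rows=[{"claw":0.15,"dx":-10,"dy":0,"dz":0,"spin":0},{"claw":0.15,"dx":-14,"dy":0,"dz":-40,"spin":0},{"claw":0,"dx":-14,"dy":0,"dz":-80,"spin":0},{"claw":0,"dx":20,"dy":0,"dz":-110,"spin":0},{"claw":0,"dx":50,"dy":0,"dz":-130,"spin":0},{"claw":0,"dx":70,"dy":0,"dz":-130,"spin":0},{"claw":0,"dx":70,"dy":0,"dz":-130,"spin":0},{"claw":0,"dx":70,"dy":0,"dz":-130,"spin":0}])

```text
t: 16.33
tcp_pos: [596.5, 39.8, 169.4]
eef_rot: [2.116, 2.285, -0.046]
wrist_force: [0.4, 0.7, -0.4]
gripper_width: -0.003
```

```bash
python3 -c "
from h import *
go(25,60,170,np.pi/2)
r=shot('wrist','w16')
f=cv2.imread('pics/w16.png')
for k in('insert','corner','pivot','nozzle_tip'):
  for d in ctrl.pinpoint('wrist',k)[:1]: print(k,d)
"
```

```text
t 16.3333 now plate [26.9 60.7] z 169.4 yaw 1.563 F [ 0.4  0.7 -0.4] -> dx dy dz spin [-0.7 -1.9 -0.5] -0.4
insert {'at': [121.1, 248.7], 'score': 0.95}
corner {'at': [346.3, 157.8], 'score': 0.78}
pivot {'at': [320.2, 99.8], 'score': 0.6}
nozzle_tip {'at': [203.5, 148.9], 'score': 0.74}
```

View pics/w16.png

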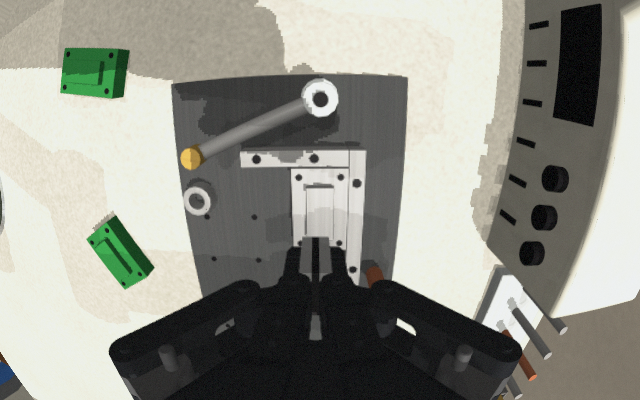

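The insert is now in the corner, at about (320,205). I'll zoom in to check the seating.

Run:
```python
import cv2
f=cv2.imread("pics/w16.png")
cv2.imwrite("pics/w16z.png",cv2.resize(f[140:260,270:390],None,fx=5,fy=5,interpolation=cv2.INTER_CUBIC))
```

```text
(no output)
```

View pics/w16z.png

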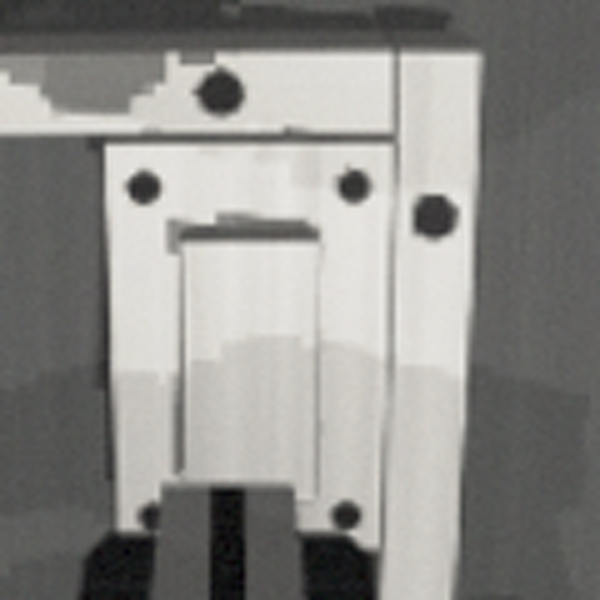

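The seams on both fences are hairline and parallel. What is visible on the side-fence seam matches the 4 mm step between insert and fence top. Next is the nozzle arm.

Run:
```python
from h import *
import math
def arm(th,r=73,off=17):
    return (30-r*math.cos(th)-off*math.sin(th),135-r*math.sin(th)+off*math.cos(th))
go(*arm(.383,off=45),80,math.pi/2+.383)
for th in np.linspace(.383,1.571,9): print(round(th,3),np.round(arm(th),1))
```

```text
t 16.5833 now plate [26.3 58.6] z 167.9 yaw 1.559 F [0.7 0.1 1. ] -> dx dy dz spin [ 93.4 -81.3  84.8] -22.6
0.383 [-44.1 123.5]
0.532 [-41.5 112.7]
0.68 [-37.5 102.3]
0.828 [-31.9  92.7]
0.977 [-24.9  84. ]
1.126 [-16.8  76.4]
1.274 [-7.6 70.2]
1.422 [ 2.4 65.3]
1.571 [13. 62.]
```

Call:
drive_tool(rows=[{"claw":0,"dx":30,"dy":-25,"dz":0,"spin":-7},{"claw":0,"dx":60,"dy":-50,"dz":0,"spin":-14},{"claw":0,"dx":93,"dy":-81,"dz":0,"spin":-21},{"claw":0,"dx":93,"dy":-81,"dz":30,"spin":-22.6},{"claw":0,"dx":93,"dy":-81,"dz":60,"spin":-22.6},{"claw":0,"dx":93,"dy":-81,"dz":83,"spin":-22.6},{"claw":0,"dx":93,"dy":-81,"dz":85,"spin":-22.6},{"claw":0,"dx":93,"dy":-81,"dz":85,"spin":-22.6}])

```text
t: 17.25
tcp_pos: [507.0, 120.3, 78.6]
eef_rot: [1.639, 2.662, -0.059]
wrist_force: [0.5, 1.3, 0.0]
gripper_width: -0.004
```

Run:
```python
from h import *
import math
def arm(th,r=73,off=17):
    return (30-r*math.cos(th)-off*math.sin(th),135-r*math.sin(th)+off*math.cos(th))
for th in np.linspace(.383,1.0,8): go(*arm(th),80,math.pi/2+th)
shot("wrist","w17")
```

```text
t 17.25 now plate [-55.4 148.4] z 78.6 yaw 1.953 F [0.5 1.3 0. ] -> dx dy dz spin [-27.4   1.2  -0.5] -0.0
t 17.25 now plate [-55.4 148.4] z 78.6 yaw 1.953 F [0.5 1.3 0. ] -> dx dy dz spin [-33.9   0.   -0.3] -5.1
t 17.25 now plate [-55.4 148.4] z 78.6 yaw 1.953 F [0.5 1.3 0. ] -> dx dy dz spin [-40.5  -0.6  -0.1] -10.1
t 17.25 now plate [-55.4 148.4] z 78.6 yaw 1.953 F [0.5 1.3 0. ] -> dx dy dz spin [-47.1  -0.6   0.1] -15.2
t 17.25 now plate [-55.4 148.4] z 78.6 yaw 1.953 F [0.5 1.3 0. ] -> dx dy dz spin [-53.7  -0.1   0.4] -20.2
t 17.25 now plate [-55.4 148.4] z 78.6 yaw 1.953 F [0.5 1.3 0. ] -> dx dy dz spin [-60.2   1.    0.5] -25.3
t 17.25 now plate [-55.4 148.4] z 78.6 yaw 1.953 F [0.5 1.3 0. ] -> dx dy dz spin [-66.6   2.7   0.7] -30.3
t 17.25 now plate [-55.4 148.4] z 78.6 yaw 1.953 F [0.5 1.3 0. ] -> dx dy dz spin [-72.8   4.9   0.9] -35.4
```

View pics/w17.png

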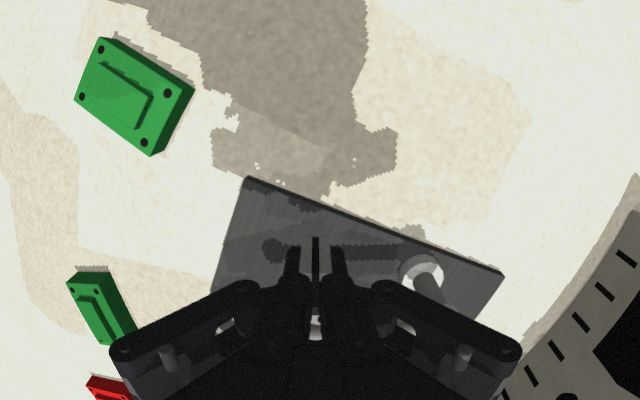

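Call:
drive_tool(rows=[{"claw":0,"dx":-15,"dy":0,"dz":0,"spin":0},{"claw":0,"dx":-26,"dy":0,"dz":0,"spin":0},{"claw":0,"dx":-34,"dy":0,"dz":0,"spin":-5},{"claw":0,"dx":-40.5,"dy":-0.6,"dz":0,"spin":-10},{"claw":0,"dx":-47,"dy":-0.6,"dz":0,"spin":-15},{"claw":0,"dx":-53.7,"dy":0,"dz":0,"spin":-20},{"claw":0,"dx":-60,"dy":1,"dz":0,"spin":-25},{"claw":0,"dx":-66.6,"dy":2.7,"dz":0,"spin":-30}])

```text
t: 17.97
tcp_pos: [541.4, 61.8, 83.3]
eef_rot: [0.892, 3.004, -0.059]
wrist_force: [-1.5, 1.7, -0.2]
gripper_width: 0.002
```

Run:
```python
from h import *
import math
def arm(th,r=73,off=17):
    return (30-r*math.cos(th)-off*math.sin(th),135-r*math.sin(th)+off*math.cos(th))
for th in np.linspace(1.0,1.571,8): go(*arm(th),80,math.pi/2+th)
shot("wrist","w18");shot("scene","s18")
f=cv2.imread("pics/s18.png");cv2.imwrite("pics/s18.png",cv2.resize(f[140:280,190:420],None,fx=3.4,fy=3.4,interpolation=cv2.INTER_CUBIC))
```

```text
t 17.9667 now plate [-26.   87.3] z 83.3 yaw 2.48 F [-1.5  1.7 -0.2] -> dx dy dz spin [-4.5 -2.   3.5] -5.2
t 17.9667 now plate [-26.   87.3] z 83.3 yaw 2.48 F [-1.5  1.7 -0.2] -> dx dy dz spin [-10.6  -2.6   3.6] -9.9
t 17.9667 now plate [-26.   87.3] z 83.3 yaw 2.48 F [-1.5  1.7 -0.2] -> dx dy dz spin [-16.7  -2.7   3.7] -14.5
t 17.9667 now plate [-26.   87.3] z 83.3 yaw 2.48 F [-1.5  1.7 -0.2] -> dx dy dz spin [-22.8  -2.3   3.8] -19.2
t 17.9667 now plate [-26.   87.3] z 83.3 yaw 2.48 F [-1.5  1.7 -0.2] -> dx dy dz spin [-28.9  -1.4   3.9] -23.9
t 17.9667 now plate [-26.   87.3] z 83.3 yaw 2.48 F [-1.5  1.7 -0.2] -> dx dy dz spin [-34.8  -0.    4. ] -28.6
t 17.9667 now plate [-26.   87.3] z 83.3 yaw 2.48 F [-1.5  1.7 -0.2] -> dx dy dz spin [-40.6   1.8   4. ] -33.2
t 17.9667 now plate [-26.   87.3] z 83.3 yaw 2.48 F [-1.5  1.7 -0.2] -> dx dy dz spin [-46.3   4.2   4. ] -37.9
```

View pics/s18.png

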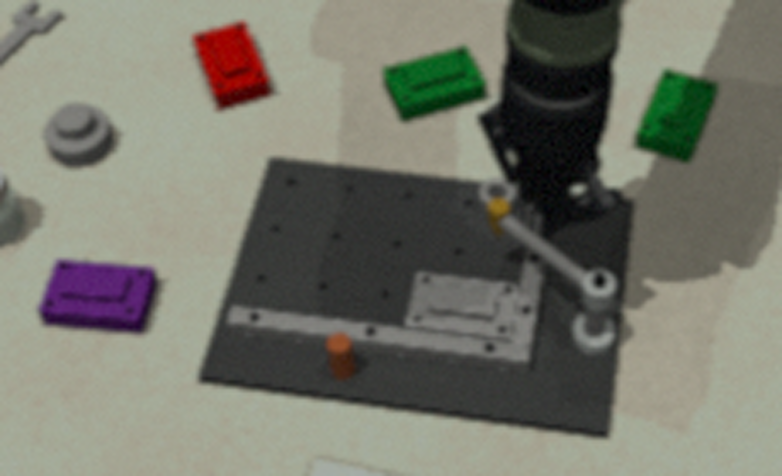

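View pics/w18.png

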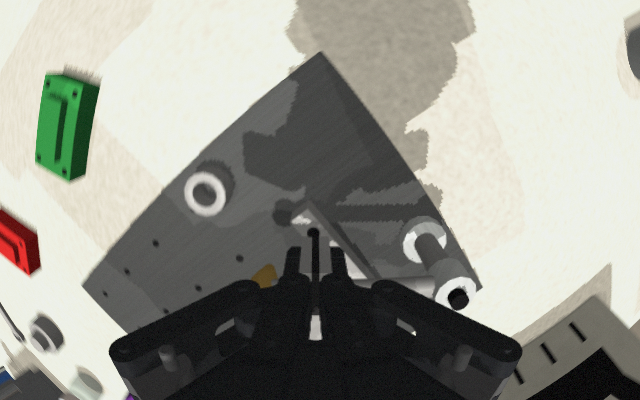

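The arm is being swept round, now at about 0.95 rad, and the insert hasn't moved. I'll carry on towards the stop.

Call:
drive_tool(rows=[{"claw":0,"dx":-4.5,"dy":-2,"dz":3,"spin":-5},{"claw":0,"dx":-10.6,"dy":-2.6,"dz":3.5,"spin":-10},{"claw":0,"dx":-16.7,"dy":-2.7,"dz":3.5,"spin":-14.5},{"claw":0,"dx":-22.8,"dy":-2.3,"dz":3.5,"spin":-19},{"claw":0,"dx":-28.9,"dy":-1.4,"dz":4,"spin":-24},{"claw":0,"dx":-34.8,"dy":0,"dz":4,"spin":-28.6},{"claw":0,"dx":-40.6,"dy":1.8,"dz":4,"spin":-33},{"claw":0,"dx":-44,"dy":3.3,"dz":4,"spin":-36}])

```text
t: 18.73
tcp_pos: [581.5, 39.3, 81.1]
eef_rot: [0.072, -3.138, 0.062]
wrist_force: [-1.5, -0.0, -0.1]
gripper_width: -0.003
```

Run:
```python
from h import *
import math
go(13,62,80,math.pi)
```

```text
t 18.7333 now plate [11.9 61.4] z 81.1 yaw -3.181 F [-1.5 -0.  -0.1] -> dx dy dz spin [-1.   0.6  1. ] -2.2
```

Call:
drive_tool(rows=[{"claw":0,"dx":-1.5,"dy":0,"dz":0,"spin":0},{"claw":0,"dx":-3,"dy":0,"dz":0,"spin":0},{"claw":0,"dx":-4,"dy":0,"dz":0,"spin":0},{"claw":0,"dx":-4,"dy":0,"dz":0,"spin":0}])

```text
t: 19.07
tcp_pos: [583.4, 39.2, 81.2]
eef_rot: [0.068, -3.134, 0.063]
wrist_force: [-6.4, -1.8, 4.2]
gripper_width: -0.004
```

Run:
```python
from h import *
import math
go(13,62,80,math.pi)
```

```text
t 19.0667 now plate [13.8 61.2] z 81.2 yaw -3.183 F [-6.4 -1.8  4.2] -> dx dy dz spin [0.9 0.8 1.2] -2.4
```

Force has risen to 6 N at x≈13.8, which fits the end stop. I'll push once more to confirm.

Call:
drive_tool(rows=[{"claw":0,"dx":-3,"dy":0,"dz":0,"spin":0},{"claw":0,"dx":-5,"dy":0,"dz":0,"spin":0},{"claw":0,"dx":-5,"dy":0,"dz":0,"spin":0}])

```text
t: 19.32
tcp_pos: [583.7, 39.3, 80.9]
eef_rot: [0.064, -3.126, 0.064]
wrist_force: [-12.9, -0.1, 7.3]
gripper_width: 0.001
```

Run:
```python
from h import *
import math
go(13,62,80,math.pi)
```

```text
t 19.3167 now plate [14.2 61.2] z 80.9 yaw -3.186 F [-12.9  -0.1   7.3] -> dx dy dz spin [1.2 0.8 0.9] -2.5
```

Call:
drive_tool(rows=[{"claw":0,"dx":10,"dy":0,"dz":0,"spin":0},{"claw":0,"dx":30,"dy":0,"dz":0,"spin":0},{"claw":0,"dx":50,"dy":0,"dz":-30,"spin":0},{"claw":0,"dx":60,"dy":0,"dz":-70,"spin":0},{"claw":0,"dx":60,"dy":0,"dz":-110,"spin":0},{"claw":0,"dx":0,"dy":0,"dz":-130,"spin":0},{"claw":0,"dx":-40,"dy":0,"dz":-130,"spin":0},{"claw":0,"dx":-80,"dy":0,"dz":-130,"spin":0}])

```text
t: 19.98
tcp_pos: [650.9, 47.3, 213.6]
eef_rot: [0.06, -3.133, 0.065]
wrist_force: [1.0, 0.2, 0.7]
gripper_width: -0.0
```

Call:
drive_tool(rows=[{"claw":0,"dx":-40,"dy":0,"dz":0,"spin":0},{"claw":0,"dx":-70,"dy":0,"dz":0,"spin":0},{"claw":0,"dx":-70,"dy":0,"dz":0,"spin":0},{"claw":0,"dx":-70,"dy":0,"dz":0,"spin":0}])

```text
t: 20.32
tcp_pos: [721.9, 49.8, 211.8]
eef_rot: [0.057, -3.133, 0.065]
wrist_force: [-0.3, 1.0, -0.4]
gripper_width: -0.001
```

Run:
```python
from h import *
go(100,62,200,np.pi)
shot("wrist","w19");shot("scene","s19")
f=cv2.imread("pics/s19.png");cv2.imwrite("pics/s19.png",cv2.resize(f[140:280,190:420],None,fx=3.4,fy=3.4,interpolation=cv2.INTER_CUBIC))
```

```text
t 20.3167 now plate [152.8  60.1] z 211.8 yaw -3.19 F [-0.3  1.  -0.4] -> dx dy dz spin [52.7 -0.1 12.2] -2.8
```

View pics/w19.png

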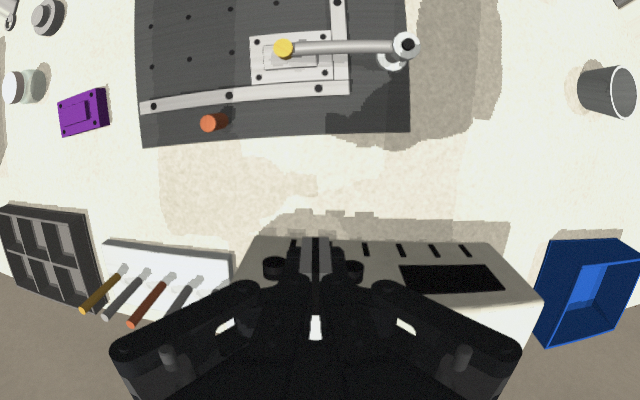

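View pics/s19.png

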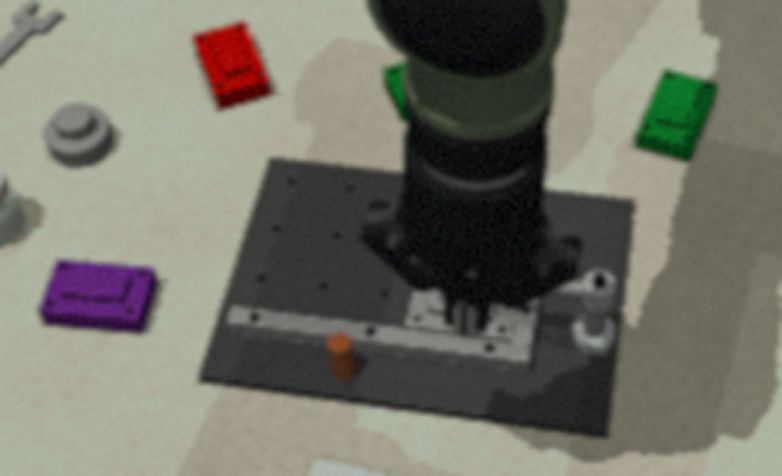

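Call:
drive_tool(rows=[{"claw":0,"dx":30,"dy":20,"dz":0,"spin":0},{"claw":0,"dx":58,"dy":35,"dz":0,"spin":0},{"claw":0,"dx":58,"dy":35,"dz":0,"spin":0},{"claw":0,"dx":58,"dy":35,"dz":0,"spin":0},{"claw":0,"dx":58,"dy":35,"dz":0,"spin":0}])

```text
t: 20.83
tcp_pos: [660.5, 82.8, 213.6]
eef_rot: [0.058, -3.134, 0.066]
wrist_force: [0.4, -0.5, 0.3]
gripper_width: 0.0
```

Run:
```python
from h import *
r=shot("wrist","w20");np.savez("w20.npz",K=r["K"],T=r["T"])
f=cv2.imread("pics/w20.png");cv2.imwrite("pics/w20z.png",cv2.resize(f[60:230,170:440],None,fx=2.9,fy=2.9,interpolation=cv2.INTER_CUBIC))
```

```text
(no output)
```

View pics/w20z.png

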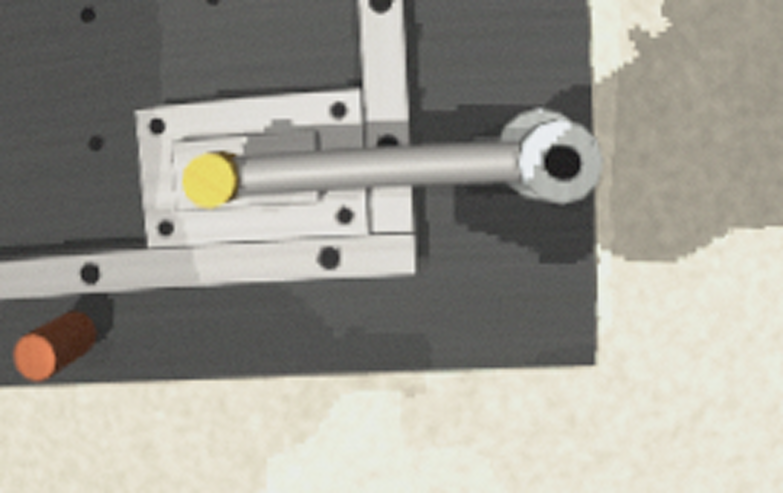

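View pics/w20.png

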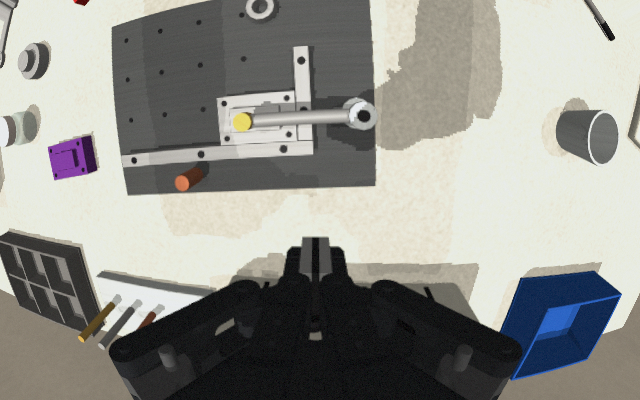

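Run:
```python
from h import *
d=np.load("w20.npz");r={"K":d["K"],"T":d["T"]};P=np.load("P.npy")
z=lambda u,v:(170+u/2.9,60+v/2.9)
I,e=fit("wrist",r,[(-25,-40,32),(-25,40,32),(25,-40,32),(25,40,32)],[z(136,110),z(361,88),z(148,247),z(367,235)],[601,13,.08])
print("insert in plate",inp(P,I),I[2]-P[2],e.round(1).tolist())
for n,c,h in (("fence out corner 70,90",(414,273),28),("plate 110,155",(596,364),10),("side top? pivot 30,135",(562,161),88),("noz 30,35",(209,180),84)):
    w=inp(P,world("wrist",r,z(*c),h));print(n,w.round(1))
n=inp(P,world("wrist",r,z(209,180),84));p=inp(P,world("wrist",r,z(562,161),88));v=n-p;print("ang",np.arctan2(-v[1],-v[0]),np.hypot(*v))
```

```text
insert in plate [30.41686778 35.52205893] -0.00268245395189122 [[-0.5, -0.5], [0.2, 0.1], [-0.5, 0.5], [0.8, -0.0]]
fence out corner 70,90 [70.  89.8]
plate 110,155 [110.  155.8]
side top? pivot 30,135 [ 30.2 135.2]
noz 30,35 [30.6 35.7]
ang 1.5746633886135846 99.46626418947405
```

```bash
python3 -c "
from h import *
r=shot('scene')
print(ctrl.state()['t'],ctrl.state()['wrist_force'].round(1))
print(ctrl.finish_job())"
```

```text
20.9333 [-0.8 -0.   0.3]
the job is handed in; nothing more can be done
None
```

The job is done and handed in at 20.9 s of the 64 s allowed. The insert is seated in the corner and the nozzle arm is on its end stop over it.

- **Insert:** I pushed it with the fingertips along plate +x and then +y, and again in each direction until it stopped moving, at 13 N on the back fence and 22 N on the side fence. The last picture fit puts it at plate (30.4, 35.5) mm, turned -0.003 rad. The target was (30, 35), so it is within picture error.
- **Nozzle arm:** I swept it round with the closed fingers until it stopped moving at 13 N. The last picture gives 1.575 rad, against the stop at 1.571, with the nozzle at plate (30.6, 35.7) mm.
- **Rest of the scene:** The last wrist picture, with the robot clear of everything, shows the electrode, collar, die, jar, cup, pen and purple look-alike apparently undisturbed. I judged that by eye and did not measure it. The two green look-alikes and most of the red one and the wrench were outside that last view.

One early check misled me. The first light pushes, about 8–10 N, looked like contact, but the x push was really still sliding against friction about 2 mm short of the fence. The firmer repeat pushes fixed that, and no other check disagreed.

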